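# Draw out the incubator shelf to its mark and hold it

## Robot

A 6-joint arm with a two-finger parallel gripper is mounted at the origin on the work surface. World frame = base frame: x ahead of the robot, y to its left, z up, the work surface at z = 0. Lengths are in m, angles in rad, forces in N, time in s.
With the tool pointing down it reaches from about 0.35 to 0.95 m from the base axis. Payload 17.4 kg.
Tool frame: the origin (TCP) lies midway between the tips of the shut fingers; the grasp point (between the pads) lies robot.grip_point_offset behind it (robot.grip_point_offset is the distance from the TCP to the grasp point, in m); z points along the fingers, y is the line along which they close (so a half turn about z gives the same grasp; the last joint's range is limited). The gripper opens to 93 mm and grips with 3 to 60 N. Pads are 15 mm wide; open, the fingers measure 128 mm over their backs; the gripper's body (75 mm by 188 mm) begins 65 mm behind the grasp point.
Start: joints at [-0.038, 0.116, 1.442, -0, 1.584, -0.038], TCP at [0.675, -0, 0.219] pointing down, gripper open.
Joint ranges: [-2.83, 2.83], [-0.83, 2.19], [0.07, 2.5], [-1.14, 4.28], [0.01, 3], [-2.97, 2.97]. Speed limits (rad/s): [1.89, 1.89, 2.22, 3.14, 3.14, 3.14].

## Interface

Orientations are given as a 3x3 rotation matrix whose columns are the frame's x, y, z axes.
In Python, from workcell import robot, status, grab_frame, get_calibration gives the robot as it stands. Calls block until the motion is done:
- robot.movep(position, orientation): joint-space move of the TCP to a pose.
- robot.movel(position, v=0.15, rotation=None, until_force=None): straight line of the TCP; rotation=None keeps the orientation; v is the mean speed in m/s. With until_force (N) it stops when the force on the tool has changed by that much, and returns True; else False.
- robot.move_j(angles): joint-space move.
- robot.open_gripper() and robot.grab(): open the fingers fully, or close them until they stop; the grip force is fixed at half the most.
- robot.dwell(seconds).
- robot.ik(position, orientation): joint angles nearest the present ones, or None.
- status.get_obs(): the state.
- grab_frame(name): name is "scene" or "side" or "wrist"; returns (picture, depth): 384x512x3 uint8, red, green, blue; 384x512 float32, m along the optical axis (not along the pixel's ray), 0 where there is no reading.
- get_calibration(name): a dict with "mtx" (3x3 intrinsics, pixels), "distortion" ([k1, k2, p1, p2, k3] as OpenCV has them; the pictures are not rectified), "pose" (4x4, takes a point from camera to world coordinates). Camera axes: x right, y up, looking along -z (the intrinsics and any distortion apply to the point x, -y, -z); pixel columns grow to the right and rows downward; lengths in m; the calibration is good to about 2 mm. A picture is of the moment at which its call begins: read the wrist's pose just before it. get_calibration takes no time and is no camera call; for the wrist camera it gives the pose at the moment of the call.
A pose or a line that the arm cannot do raises robot.MotionError and nothing moves.
- robot.job_done(): hands the job in; it is judged then, once.
The state is a dict: "time": time; "joint_pos": joint angles; "joint_velocities": joint speeds; "tau": joint torques, N m; "tool_pos": TCP position; "orientation": TCP orientation; "wrist_force": force on the tool from outside, world axes, zero at the start; "wrist_torque": the same for the moment, N m; "finger_gap": opening from 0.0 (shut) to 1.0 (fully open); "grip_force": force on a finger pad.
Only numpy, scipy, OpenCV 4.12 (cv2) and the standard library are available. Lean on these libraries where they do the work, as an engineer would, in place of code of your own. Each camera call takes 0.05 s, during which the arm holds its last target. There are 200 camera calls.

## Task

The incubator's glass door is only half open: swing it out of the way, past square with the front, then draw the upper wire shelf straight out until the red line across it is level with the front of the incubator, so that a colleague can reach the dishes. Nothing stops the shelf from tipping that far out, so keep hold of it: finish while still holding it still and level at the mark, with its dishes standing on it. Leave the things on the bench alone.

Things in the scene. Friction and masses are not known exactly. Their poses are not given: they have to be found in the camera images.
- incubator: Fixed cream bench incubator, 330 deep (x) x 350 wide (y) x 385 mm high, thermometer upright on its roof (190 mm, 80 mm behind centre). Origin: centre of its underside; x points into it: the open front looks along -x, front face at x = -165 mm; y is left for someone facing it. Chamber 290 mm wide, z 130 to 360 mm; upper ledges at z 250 mm; the lower shelf (z 165) stays inside.
- front_rim (a point): Point in the plane of the incubator's front face, on the middle line of the chamber, 256 mm above the bench, level with the top of the upper shelf. Axes as the incubator's. The red line must come to this plane.
- door (a joint): Smoked glass door, angle in rad: 0 shut, 1.57 square with the front, stop at 2.25. Upright hinge at the front's right-hand edge (incubator's -y side); it swings out towards the incubator's -x, then round to -y. Light friction (under 1 N at the free edge); stays where left. Pane 335 wide, 8 mm thick, 128 to 375 mm above the bench; black grip outside at the free edge. Half open, it blocks the shelf.
- door_hinge (a point): Upper end of the door's hinge line, 375 mm above the bench.
- door_edge (a point): Upper corner of the door at its free edge, 335 mm from the hinge, 375 mm above the bench.
- shelf: Upper shelf of chromed wire, 220 deep (x) x 280 wide (y) x 6 mm thick, about 0.45 kg (0.63 with dishes), loose on the two side ledges with 5 mm of play at each side. Origin: centre of its underside, axes as the incubator's, so it is drawn out along -x. No stop, no guide above it: more than about 100 mm out it tips if let go.
- shelf_grip (a point): Centre of the black grip at the middle of the shelf's front: 44 long (x), 16 wide (y), 22 mm high, on a stem, from 18 to 62 mm ahead of the shelf's front edge. At the start that edge is 5 to 32 mm out of the incubator, whose front rises above it to 385 mm: best lean the gripper back, fingers pointing down and a little into the machine.
- shelf_mark (a point): Middle of the red line across the top of the shelf, side to side, 4 mm wide, 140 mm behind the shelf's front edge. Axes as the shelf's.
- dish_red: One covered culture dish with red medium on the shelf, 92 mm across, 16 mm high, loose. Origin: centre of its underside, z up.
- dish_cream: Two stacked dishes with cream medium (one piece) on the shelf, 92 mm across, 32 mm high, loose. Origin: centre of its underside, z up.
- dish_pair: Two stacked dishes with red medium (one piece) on the front part of the shelf, 92 mm across, 32 mm high, loose. Origin: centre of its underside, z up.
- reagent_bottle: Glass bottle with blue cap, 70 mm across, 150 mm high, on the bench. Origin: centre of its underside.
- tube_rack: White rack of tubes, 100 x 200 x 104 mm high, on the bench. Origin: centre of its underside.
- bench_dishes: Stack of four cream dishes (one piece), 92 mm across, 64 mm high, on the bench. Origin: centre of its underside.
- tape_roll: Roll of tan tape lying flat on the bench, 96 mm across, 19 mm high. Origin: centre of its underside.
- timer: White timer, 62 x 62 x 18 mm, on the bench. Origin: centre of its underside.
There are look-alikes about, which are no part of the job. Leave any orange, turquoise or yellow look-alike of the dish_pair alone.

How it is judged:
By the outcome, as a careful person would: the job done as asked, in the order asked, and still so for the second after the job is handed in, while the arm keeps its last pose, push and grip.
It also fails if it takes over 59 s, if anything falls off the work surface, if the arm or the gripper's body presses on something with over 40 N, if the wrist force passes 120 N, or if a joint passes its speed limit or range.

## Working session

There is one attempt and no reset: what is moved stays moved. The work goes in short steps, each a Python script; the robot and the scene stay as the last script left them, time stands still between calls to the robot, and variables do not carry over. Pictures are saved under pics/ and viewed, at most 10 in all, crops included, and the job is handed in when it is done.

```bash
mkdir -p pics; ls; cat > h.py <<'E'
import numpy as np, cv2
from workcell import robot, status, grab_frame, get_calibration
def snap(name,fn):
    cal=get_calibration(name); im,d=grab_frame(name)
    cv2.imwrite(f'pics/{fn}.png',im[:,:,::-1]); np.savez(f'pics/{fn}.npz',im=im,d=d,K=cal['mtx'],D=cal['distortion'],T=cal['pose'])
def px(fn,u,v,d=None,z=None,r=1):
    f=np.load(f'pics/{fn}.npz'); n=cv2.undistortPoints(np.array([[[u,v]]],float),f['K'],f['D'])[0,0]
    ray=np.array([n[0],-n[1],-1]); T=f['T']
    if z is not None:
        w=T[:3,:3]@ray; return T[:3,3]+w*(z-T[2,3])/w[2]
    if d is None:
        p=f['d'][v-r:v+r+1,u-r:u+r+1]; d=np.median(p[p>0]) if (p>0).any() else np.nan
    return T[:3,:3]@(ray*d)+T[:3,3]
E
python3 - <<'E'
from h import *
snap('scene','s0'); snap('side','d0')
for n in('s0','d0'):
    im=cv2.imread(f'pics/{n}.png'); cv2.imwrite(f'pics/{n}b.png',cv2.resize(im,(800,600),interpolation=cv2.INTER_CUBIC))
    print(np.load(f'pics/{n}.npz')['T'].round(3))
print(robot.grip_point_offset, status.get_obs())
E
```

```text
pics
[[-1.440e-01  9.470e-01 -2.870e-01  1.360e-01]
 [-9.900e-01 -1.380e-01  4.300e-02  3.800e-02]
 [ 1.000e-03  2.900e-01  9.570e-01  1.299e+00]
 [ 0.000e+00  0.000e+00  0.000e+00  1.000e+00]]
[[-0.431  0.85  -0.304  0.093]
 [-0.902 -0.408  0.139  0.157]
 [-0.006  0.334  0.943  1.439]
 [ 0.     0.     0.     1.   ]]
0.0188 {'time': 0.1, 'joint_pos': array([-3.77948658e-02,  1.16423094e-01,  1.44216449e+00, -2.20953593e-05,
        1.58400721e+00, -3.78386154e-02]), 'joint_velocities': array([ 2.97683757e-05, -2.19515834e-03, -7.52877831e-04, -1.75523577e-03,
        4.24129560e-05, -1.48353518e-03]), 'tau': array([ 3.09313356e-03, -7.22894382e+01, -6.23865938e+01,  7.81798759e-02,
        2.28431396e-02, -1.37065126e-04]), 'tool_pos': array([ 6.74825118e-01, -5.53721731e-06,  2.18010165e-01]), 'orientation': array([[-4.34608485e-05,  9.99999497e-01, -1.00226301e-03],
       [ 9.99999999e-01,  4.34766953e-05,  1.57892228e-05],
       [ 1.58327900e-05, -1.00226232e-03, -9.99999498e-01]]), 'wrist_force': array([ 0.39112827, -0.15099106,  0.42543079]), 'wrist_torque': array([0.02214427, 0.00681448, 0.03337564]), 'grip_force': 0.0, 'finger_gap': 1.0007255962831942}
```

View pics/s0b.png

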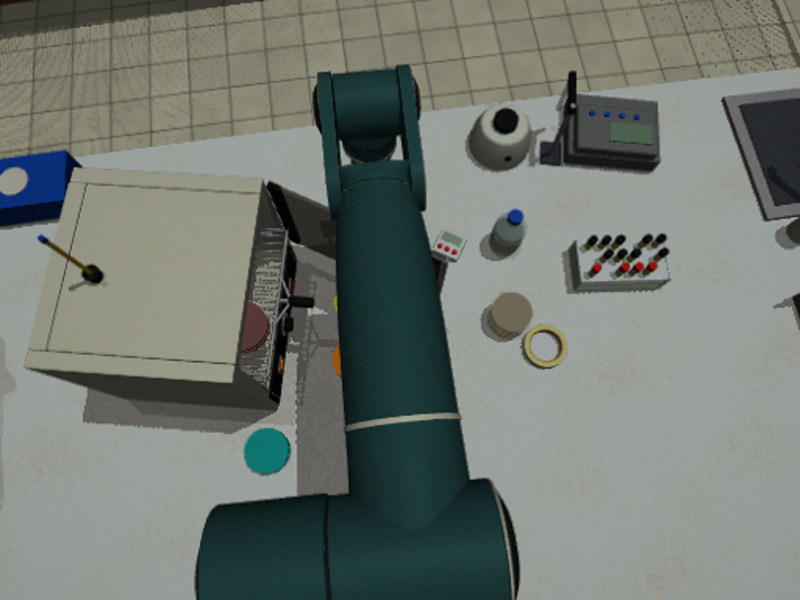

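View pics/d0b.png

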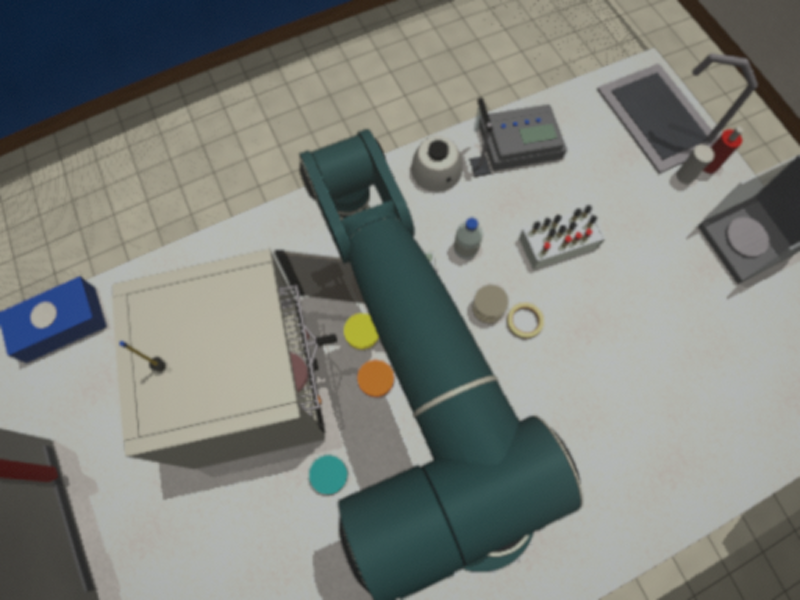

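The incubator is on the left with its front facing about -y world and the hinge on the far side. The door runs from about (268,183) towards (440,260) and passes under the arm. The shelf grip is at about (300,302) in the scene picture. Three look-alikes stand on the bench: yellow, orange and turquoise. I'll measure first, then get the arm out of the way.

```bash
python3 - <<'E'
from h import *
s=.64
for n,l in (('s0',[(87,170,.385),(265,180,.385),(232,382,.385),(27,368,.385)]),('d0',[(113,285,.385),(272,250,.385),(298,415,.385),(127,455,.385)])):
    for u,v,z in l: print(n,u,v,px(n,u*s,v*s,z=z).round(3))
for u,v in [(200,250),(305,302),(270,190),(320,220),(440,275),(290,310),(509,315),(450,243),(510,225)]: print('depth',u,v,px('s0',int(u*s),int(v*s)).round(3))
for u,v in [(327,340),(278,253),(340,280),(360,330),(375,380),(327,475)]: print('depthd',u,v,px('d0',int(u*s),int(v*s)).round(3))
E
```

```text
s0 87 170 [0.712 0.484 0.385]
s0 265 180 [0.647 0.183 0.385]
s0 232 382 [0.313 0.261 0.385]
s0 27 368 [0.38  0.576 0.385]
d0 113 285 [0.716 0.504 0.385]
d0 272 250 [0.645 0.182 0.385]
d0 298 415 [0.315 0.26  0.385]
d0 127 455 [0.381 0.575 0.385]
depth 200 250 [0.536 0.298 0.386]
depth 305 302 [0.463 0.152 0.263]
depth 270 190 [0.641 0.182 0.364]
depth 320 220 [0.594 0.106 0.317]
depth 440 275 [ 0.465 -0.09   0.301]
depth 290 310 [0.522 0.212 0.036]
depth 509 315 [ 0.436 -0.251  0.063]
depth 450 243 [ 0.633 -0.164  0.018]
depth 510 225 [ 0.613 -0.279  0.122]
depthd 327 340 [0.464 0.155 0.263]
depthd 278 253 [0.643 0.175 0.375]
depthd 340 280 [0.578 0.077 0.261]
depthd 360 330 [0.524 0.069 0.031]
depthd 375 380 [0.388 0.088 0.034]
depthd 327 475 [0.229 0.288 0.033]
```

Roof corners give a yaw of about 77° and sides of 341 and 308 mm, which fits the incubator. The door is at about 1.2 rad and the gripper is on its outer side, so I'll go over the top and push its inner face.

```bash
cat >> h.py <<'E'
def Rz(yv):  # tool down, closing line along yv
    y=np.array([yv[0],yv[1],0.]); y/=np.linalg.norm(y); z=np.array([0,0,-1.]); return np.column_stack([np.cross(y,z),y,z])
def big(fn,u0,v0,w,h,out,s=3):
    im=cv2.imread(f'pics/{fn}.png')[v0:v0+h,u0:u0+w]; cv2.imwrite(f'pics/{out}.png',cv2.resize(im,None,fx=s,fy=s,interpolation=cv2.INTER_CUBIC))
E
python3 - <<'E'
from h import *
robot.grab()
robot.movel([.675,0,.47],v=.25)
R=Rz((.55,.835))
for p in ([.44,-.0,.47],[.43,-.0,.315],[.7,-.09,.315]): print(robot.ik(p,R), robot.ik(p,Rz((-.55,-.835))))
robot.movep([.44,0.,.47],R)
snap('scene','s1');snap('side','d1');snap('wrist','w1')
print(status.get_obs()['time'],status.get_obs()['finger_gap'])
a=cv2.imread('pics/s1.png')[90:290,100:360];b=cv2.imread('pics/w1.png')
a=cv2.resize(a,None,fx=1.55,fy=1.55,interpolation=2);b=cv2.resize(b,(395,310))
cv2.imwrite('pics/v1.png',np.hstack([a[:310],b]))
E
```

```text
[-5.79870369e-02 -3.39503590e-01  1.45223473e+00 -4.44089210e-16
  2.02886152e+00 -1.04632855e+00] [-5.79870369e-02 -3.39503590e-01  1.45223473e+00 -4.44089210e-16
  2.02886152e+00  2.09526410e+00]
[-5.93371394e-02 -4.33821692e-01  1.77384235e+00 -4.44089210e-16
  1.80157200e+00 -1.04767866e+00] [-5.93371394e-02 -4.33821692e-01  1.77384235e+00 -4.44089210e-16
  1.80157200e+00  2.09391400e+00]
[-1.64008945e-01  1.75516071e-01  1.22143697e+00 -4.44089210e-16
  1.74463961e+00 -1.15235046e+00] [-1.64008945e-01  1.75516071e-01  1.22143697e+00 -4.44089210e-16
  1.74463961e+00  1.98924219e+00]
3.8083 0.0006739766693634127
```

View pics/v1.png

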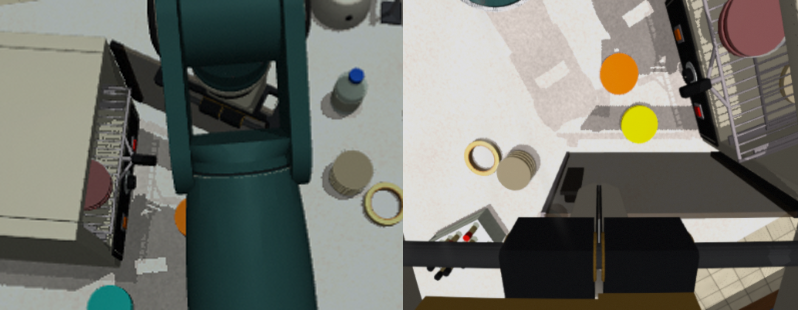

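The wrist view (right half) shows the door pane's inner face from (565,153) to (715,153) with its top edge near v=215. The hinge post is at (797,208), and the shelf grip is at (693,88). The door should lie at about z 0.128–0.375, so I'll check that with depth.

```bash
python3 - <<'E'
from h import *
f=np.load('pics/w1.npz'); print(f['T'].round(3))
W=lambda u,v:(int((u-403)/.7715),int(v/.807))
for u,v in [(620,165),(680,165),(620,200),(680,200),(570,160),(558,205),(720,205),(693,80),(697,95),(685,87),(750,20)]:
    print(u,v,px('w1',*W(u,v)).round(3))
# door plane points
h,w=f['d'].shape; P=[]
for v in range(0,h,3):
    for u in range(0,w,3):
        if f['d'][v,u]>0: P.append(np.r_[px('w1',u,v,d=f['d'][v,u]),u,v])
P=np.array(P); 
hx=np.array([.645,.183]); q=P[:,:2]-hx
xi=np.array([.229,.974]); yi=np.array([-.974,.229])
th=np.arctan2(-q@xi,q@yi); r=np.hypot(*q.T)
m=(P[:,2]>.14)&(P[:,2]<.37)&(r<.34)&(r>.1)&(th>.9)&(th<1.5)
for lo in np.arange(.1,.34,.03):
    k=m&(r>=lo)&(r<lo+.03); 
    if k.any(): print(lo.round(2),k.sum(),np.percentile(th[k],[10,50,90]).round(3),P[k,2].min().round(3),P[k,2].max().round(3))
E
```

```text
[[ 0.551 -0.798 -0.243  0.373]
 [ 0.835  0.527  0.161  0.046]
 [-0.001 -0.292  0.957  0.637]
 [ 0.     0.     0.     1.   ]]
620 165 [ 0.52  -0.005  0.212]
680 165 [0.581 0.088 0.212]
620 200 [0.44  0.017 0.496]
680 200 [0.559 0.053 0.343]
570 160 [ 0.467 -0.085  0.184]
558 205 [ 0.47  -0.082  0.357]
720 205 [0.584 0.092 0.358]
693 80 [0.493 0.214 0.079]
697 95 [0.526 0.209 0.078]
685 87 [0.456 0.146 0.257]
750 20 [0.423 0.249 0.289]
0.1 185 [1.207 1.212 1.218] 0.154 0.367
0.13 190 [1.209 1.213 1.217] 0.14 0.367
0.16 187 [1.211 1.214 1.217] 0.153 0.367
0.19 193 [1.212 1.214 1.217] 0.154 0.366
0.22 141 [1.213 1.215 1.217] 0.153 0.37
0.25 87 [1.214 1.215 1.216] 0.153 0.295
0.28 139 [1.214 1.216 1.218] 0.154 0.37
0.31 169 [1.213 1.216 1.218] 0.14 0.368
```

The inner face lies at 1.215 rad along its whole length, and the 335 mm pane and the heights agree. I'll descend on the inner side and sweep the door to about 1.95 rad.

```bash
cat >> h.py <<'E'
hx=np.array([.645,.183]); xi=np.array([.229,.974]); xi/=np.linalg.norm(xi); yi=np.array([-xi[1],xi[0]])
def dpose(th,off,r=.27,z=.318):
    d=np.cos(th)*yi-np.sin(th)*xi; n=-np.sin(th)*yi-np.cos(th)*xi  # n: opening direction
    return np.r_[hx+r*d-off*n,z],Rz(-d)
E
python3 - <<'E'
from h import *
p,R=dpose(1.215,.05,z=.47); robot.movep(p,R)
p,R=dpose(1.215,.05); robot.movel(p,v=.2)
for th in np.linspace(1.3,1.97,6):
    p,R=dpose(th,.010); robot.movel(p,v=.15,rotation=R); o=status.get_obs(); print(th.round(2),o['time'],o['wrist_force'].round(1))
p,R=dpose(1.97,.05); robot.movel(p,v=.2)
robot.movel(p+[0,0,.13],v=.25)
snap('scene','s2');snap('side','d2')
print(status.get_obs()['time'])
a=cv2.imread('pics/s2.png')[90:290,100:360];b=cv2.imread('pics/d2.png')[130:330,130:390]
cv2.imwrite('pics/v2.png',cv2.resize(np.hstack([a,b]),None,fx=1.53,fy=1.53,interpolation=2))
E
```

```text
1.3 5.5333 [0.1 0.3 0.3]
1.43 5.925 [-0.5  0.3 -0.2]
1.57 6.3167 [ 0.3  0.2 -0.1]
1.7 6.7083 [0.7 0.  0. ]
1.84 7.1 [-0.4 -0.2 -0.6]
1.97 7.4917 [-0.1 -0.3 -0.1]
8.6083
```

View pics/v2.png

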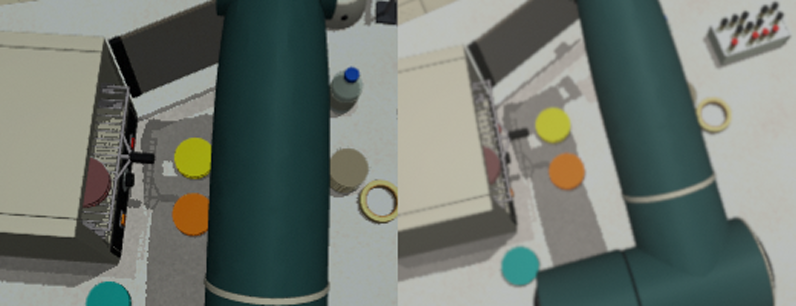

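The door is swung well past square, lying from (112,40) away to the upper right. The dark shelf grip shows at (143,157), and the look-alikes are clear of it. Next I'll line up above the grip, leaning back 20°, and look through the wrist camera.

```bash
cat >> h.py <<'E'
def Rg(yaw,tilt):  # yaw: direction of pulling axis xi angle; tool y = +left, z down leaning in
    x=np.array([np.cos(yaw),np.sin(yaw),0]); y=np.array([-x[1],x[0],0]); z=np.sin(tilt)*x-np.cos(tilt)*np.array([0,0,1.]); return np.column_stack([np.cross(y,z),y,z])
YAW=np.arctan2(xi[1],xi[0])
E
python3 - <<'E'
from h import *
R=Rg(YAW,np.radians(20)); g=np.array([.463,.153,.253])
off=robot.grip_point_offset
for k in (.16,.08,0): print(k,robot.ik(g+R[:,2]*(off-k),R))
print(robot.ik(g+R[:,2]*off-.13*np.r_[xi,0],R))
robot.open_gripper()
robot.movep(g+R[:,2]*(off-.16),R)
snap('wrist','w2'); snap('scene','s3'); print(status.get_obs()['time'])
cv2.imwrite('pics/v3.png',cv2.resize(cv2.imread('pics/w2.png'),(800,600),interpolation=2))
E
```

```text
0.16 [-0.04714691 -0.42094203  1.6802288   0.35266553  1.80135289 -2.86240585]
0.08 [ 0.01485111 -0.4248547   1.8040725   0.33982482  1.6681837  -2.84637319]
0 [ 0.07477037 -0.40309336  1.90898987  0.33254422  1.52901275 -2.83201846]
None
11.2583
```

View pics/v3.png

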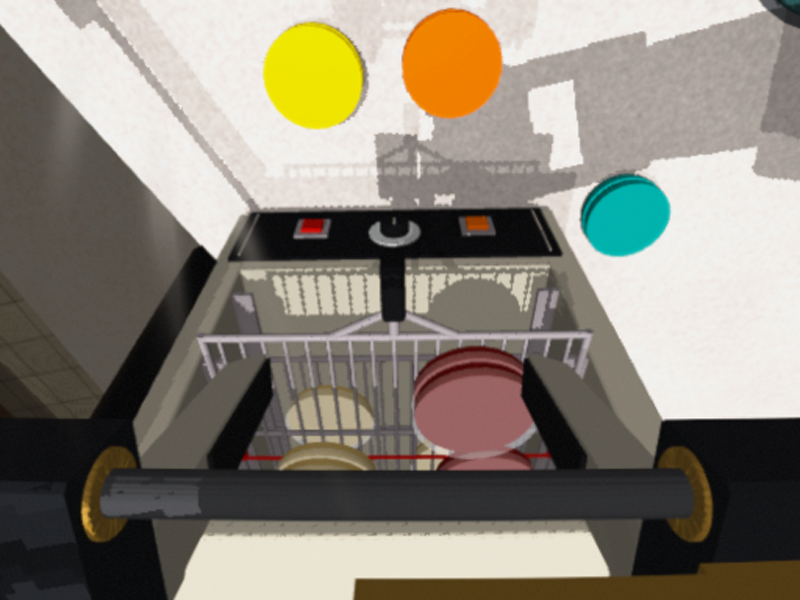

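The wrist view is clear. The shelf grip spans (382–406, 260–320), the front wire runs from (201,340) to (590,335), and the red line is at v≈457, u 243–550. The dish pair (red medium) on the shelf is at (470,400), and the yellow, orange and turquoise look-alikes are outside on the bench. Now I'll measure these and check reach for the whole pull.

```bash
python3 - <<'E'
from h import *
s=.64; c=hx+.175*yi; c=np.array([.48,.2215])
def inc(p): q=p[:2]-c; return (q@xi).round(4),(q@yi).round(4)
for n,u,v,z in [('grip out',393,262,.264),('grip in',394,319,.264),('gripL',382,300,.264),('gripR',406,300,.264),('wireL',201,340,.257),('wireR',590,335,.257),('redL',246,458,.256),('redR',548,457,.256),('red',400,458,.256)]:
    p=px('w2',u*s,v*s,z=z); print(n,p.round(4),inc(p), px('w2',int(u*s),int(v*s),r=1).round(3))
f=np.load('pics/w2.npz'); 
# front face plane: roof front edge via scene s2 fit
for u,v in [(265,180),(232,382)]: print('roof',inc(px('s0',u*s,v*s,z=.385)))
off=robot.grip_point_offset
for t in (10,15,20,25,30):
  for hf in (1,-1):
    R=Rg(YAW,np.radians(t))@np.diag([hf,hf,1]); o=[]
    for sx in (.02,0,-.04,-.08,-.11,-.14):
        q=robot.ik(np.array([.463,.153,.253])+R[:,2]*off+sx*np.r_[xi,0],R); o.append(None if q is None else q[[1,2,5]].round(2).tolist())
    print(t,hf,o)
E
```

```text
grip out [0.4609 0.1346 0.264 ] (np.float64(-0.089), np.float64(-0.0013)) [0.462 0.138 0.258]
grip in [0.4707 0.1782 0.264 ] (np.float64(-0.0443), np.float64(-0.0009)) [0.471 0.177 0.265]
gripL [0.4745 0.1611 0.264 ] (np.float64(-0.0601), np.float64(-0.0085)) [0.475 0.161 0.264]
gripR [0.4595 0.1646 0.264 ] (np.float64(-0.06), np.float64(0.0069)) [0.481 0.264 0.131]
wireL [0.6091 0.1712 0.257 ] (np.float64(-0.0194), np.float64(-0.1372)) [0.61  0.17  0.257]
wireR [0.3419 0.2298 0.257 ] (np.float64(-0.0235), np.float64(0.1363)) [0.343 0.229 0.257]
redL [0.6363 0.3093 0.256 ] (np.float64(0.1212), np.float64(-0.132)) [0.635 0.306 0.259]
redR [0.3772 0.3695 0.256 ] (np.float64(0.1205), np.float64(0.1339)) [0.379 0.364 0.259]
red [0.5041 0.3399 0.256 ] (np.float64(0.1208), np.float64(0.0037)) [0.503 0.336 0.259]
roof (np.float64(0.0009), np.float64(-0.1712))
roof (np.float64(0.0004), np.float64(0.1716))
10 1 [[-0.34, 1.84, -2.69], [-0.36, 1.86, -2.73], [-0.4, 1.88, -2.81], [-0.43, 1.91, -2.89], [-0.45, 1.92, -2.96], None]
10 -1 [[-0.34, 1.84, 0.45], [-0.36, 1.86, 0.41], [-0.4, 1.88, 0.33],
[... 248 characters left out ...]
.93, 0.2], [-0.46, 1.94, 0.13], [-0.47, 1.94, 0.06]]
20 1 [[-0.38, 1.9, -2.79], [-0.4, 1.91, -2.83], [-0.43, 1.93, -2.91], None, None, None]
20 -1 [[-0.38, 1.9, 0.35], [-0.4, 1.91, 0.31], [-0.43, 1.93, 0.23], [-0.46, 1.95, 0.15], [-0.47, 1.95, 0.08], [-0.47, 1.96, 0.01]]
25 1 [[-0.4, 1.92, -2.85], [-0.42, 1.94, -2.89], [-0.45, 1.95, -2.97], None, None, None]
25 -1 [[-0.4, 1.92, 0.29], [-0.42, 1.94, 0.26], [-0.45, 1.95, 0.18], [-0.46, 1.97, 0.09], [-0.47, 1.97, 0.03], [-0.47, 1.97, -0.04]]
30 1 [[-0.42, 1.95, -2.9], [-0.43, 1.96, -2.94], None, None, None, None]
30 -1 [[-0.42, 1.95, 0.24], [-0.43, 1.96, 0.2], [-0.46, 1.98, 0.12], [-0.47, 1.99, 0.04], [-0.47, 1.99, -0.02], [-0.47, 1.99, -0.08]]
```

```bash
python3 - <<'E'
from h import *
c=np.array([.48,.2215])
for fn in ('w2','s2','d2','w1'):
    f=np.load(f'pics/{fn}.npz'); d=f['d']; h,w=d.shape
    v,u=np.mgrid[0:h,0:w]; n=cv2.undistortPoints(np.stack([u,v],-1).reshape(-1,1,2).astype(float),f['K'],f['D'])[:,0]
    P=(np.c_[n[:,0],-n[:,1],-np.ones(len(n))]*d.reshape(-1,1))@f['T'][:3,:3].T+f['T'][:3,3]
    P=P[d.ravel()>0]; X=(P[:,:2]-c)@xi; Y=(P[:,:2]-c)@yi; Z=P[:,2]
    for nm,m in (('L',(Y>.15)&(Y<.172)),('R',(Y<-.15)&(Y>-.172))):
        k=m&(Z>.15)&(Z<.37)&(abs(X)<.015)
        if k.sum()>5: print(fn,nm,k.sum(),np.percentile(X[k],[10,50,90]).round(4))
    # panel + roof front edge + side walls
    k=(abs(Y)<.15)&(Z>.02)&(Z<.12)&(abs(X)<.02)
    if k.sum()>5:
        A=np.c_[np.ones(k.sum()),Y[k]]; print(fn,'panel',k.sum(),np.linalg.lstsq(A,X[k],rcond=None)[0].round(4))
    k=(Z>.378)&(Z<.392)&(X>-.02)&(X<.34)&(abs(Y)<.19)
    if k.sum()>50:
        print(fn,'roof',np.median(Z[k]).round(4),'Y',np.percentile(Y[k],[.3,99.7]).round(4),end=' ')
        for y0 in(-.14,-.05,.05,.14):
            j=k&(abs(Y-y0)<.02); print(y0,np.sort(X[j])[:3].round(4) if j.sum()>3 else '',end=' ')
        print()
    k=(Z>.19)&(Z<.36)&(X>.02)&(X<.3)&(Y>.173)&(Y<.187)
E
```

```text
w2 L 1936 [-0.0007  0.      0.0008]
w2 R 2904 [-0.0118  0.005   0.0061]
w2 panel 6079 [-0.0023 -0.0166]
w2 roof 0.386 Y [-0.1333  0.1192] -0.14 [0.042  0.0428 0.0433] -0.05 [0.0018 0.0019 0.0019] 0.05 [0.0003 0.0004 0.0005] 0.14 [0.0382 0.0397 0.0421] 
s2 L 168 [0.001  0.0016 0.0022]
s2 R 240 [-0.0105 -0.0023  0.0072]
s2 panel 612 [-0.001  -0.0135]
s2 roof 0.3844 Y [-0.1722  0.1766] -0.14 [0.0054 0.0061 0.0066] -0.05 [0.0041 0.0044 0.0045] 0.05 [0.0021 0.0021 0.0024] 0.14 [0.0008 0.0009 0.0009] 
d2 L 69 [-0.0016 -0.0012 -0.0008]
d2 R 124 [-0.0119 -0.0047  0.0049]
d2 panel 169 [-0.0045 -0.0122]
d2 roof 0.3849 Y [-0.1712  0.1766] -0.14 [0.0038 0.0045 0.0046] -0.05 [0.0019 0.0022 0.0024] 0.05 [0.0003 0.0005 0.0007] 0.14 [-0.0011 -0.001  -0.0007] 
w1 R 1974 [-0.0116  0.0051  0.0061]
w1 panel 3706 [-0.0019 -0.0144]
w1 roof 0.3809 Y [0.0162 0.0653] -0.14  -0.05  0.05 [0.0005 0.0007 0.0007] 0.14
```

Depth shows the front plane consistently, with a yaw correction of 0.0156 rad that the shelf's front wire also shows. I'll update the frame, turn the gripper half round so the wrist has range for the pull, and grasp.

```bash
cat >> h.py <<'E'
C=np.array([.48,.2215])+.0025*xi+.002*yi
xi=xi+.0156*yi; xi/=np.linalg.norm(xi); yi=np.array([-xi[1],xi[0]]); YAW=np.arctan2(xi[1],xi[0])
G=np.array([.4658,.1564,.253])
RG=Rg(YAW,np.radians(17))@np.diag([-1,-1,1])
XI=np.r_[xi,0]
def inc(p): q=np.asarray(p)[:2]-C; return np.round([q@xi,q@yi],4)
E
python3 - <<'E'
from h import *
off=robot.grip_point_offset
print(inc(G))
t=G+RG[:,2]*off
robot.movep(t-RG[:,2]*.16,RG)
robot.movel(t,v=.12,until_force=6)
o=status.get_obs(); print(o['tool_pos']-t,o['wrist_force'].round(1))
robot.grab(); robot.dwell(.2)
o=status.get_obs(); print(o['time'],o['tool_pos'],o['wrist_force'].round(1),o['wrist_torque'].round(2),o['finger_gap'],o['grip_force'])
snap('scene','s4');snap('side','d4');snap('wrist','w4')
a=cv2.imread('pics/s4.png')[90:290,120:320];b=cv2.imread('pics/w4.png')
cv2.imwrite('pics/v4.png',np.hstack([cv2.resize(a,(384,384),interpolation=2),cv2.resize(b,(416,384))]))
E
```

```text
[-0.0692 -0.002 ]
[ 0.00022436 -0.0001013   0.0007096 ] [-0.1 -0.1 -0.1]
16.7917 [0.46705393 0.16174153 0.23504637] [ 1.4 -1.1 -1.1] [-0.23 -0.24 -0.27] 0.16921654910381848 30.00166028738022
```

View pics/v4.png

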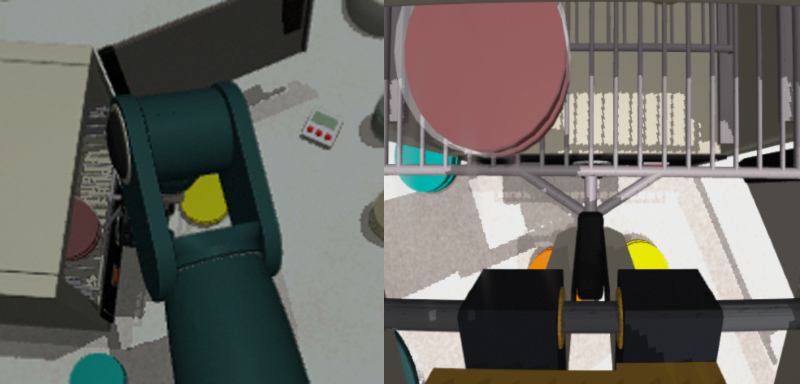

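The grip is held: the gap of 15.7 mm matches its 16 mm width, and the force is 30 N. The wrist view shows the black grip between the pads at (590,250), and the dish pair at (485,80). I'll pull gently along the incubator axis.

```bash
python3 - <<'E'
from h import *
p0=np.array(status.get_obs()['tool_pos']); np.save('p0.npy',p0)
for s in (.04,.08,.105):
    r=robot.movel(p0-s*XI,v=.04,until_force=15); o=status.get_obs(); print(s,r,o['time'],o['wrist_force'].round(1),o['wrist_torque'].round(2),o['finger_gap'].round(4))
    if r: break
snap('scene','s5');snap('side','d5');snap('wrist','w5')
a=cv2.imread('pics/s5.png')[90:290,120:320];b=cv2.imread('pics/w5.png')
cv2.imwrite('pics/v5.png',np.hstack([cv2.resize(a,(384,384),interpolation=2),cv2.resize(b,(416,384))]))
print(o['tool_pos']-p0)
E
```

```text
Traceback (most recent call last):
AttributeError: 'float' object has no attribute 'round'
```

```bash
python3 - <<'E'
from h import *
p0=np.load('p0.npy'); print(status.get_obs()['tool_pos']-p0)
for s in (.08,.105):
    r=robot.movel(p0-s*XI,v=.04,until_force=15); o=status.get_obs(); print(s,r,o['time'],o['wrist_force'].round(1),o['wrist_torque'].round(2),o['finger_gap'])
    if r: break
snap('scene','s5');snap('side','d5');snap('wrist','w5')
a=cv2.imread('pics/s5.png')[90:290,120:320];b=cv2.imread('pics/w5.png')
cv2.imwrite('pics/v5.png',np.hstack([cv2.resize(a,(384,384),interpolation=2),cv2.resize(b,(416,384))]))
print(o['tool_pos']-p0)
E
```

```text
[-8.55327833e-03 -3.94023271e-02 -2.19870212e-05]
0.08 False 19.2417 [ 0.  -3.7  0.2] [-0.71  0.16 -0.03] 0.16711613052434462
0.105 False 20.0167 [-1.8 -2.7 -0.1] [-0.63  0.18 -0.01] 0.17177821345305602
[-2.24629346e-02 -1.03001955e-01 -5.91519811e-05]
```

View pics/v5.png

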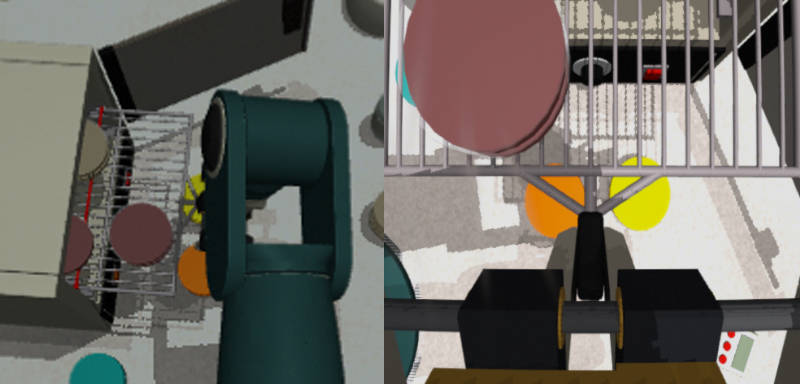

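The shelf came out level with the dishes standing, and the grip has not slipped (the front wire is still at row 172). In the scene half, the red line runs from (101,108) to (76,290). I'll measure it in both overhead cameras against the front plane as each of them sees it.

```bash
cat > m.py <<'E'
from h import *
def red(fn):
    f=np.load(f'pics/{fn}.npz'); im=f['im'].astype(int); d=f['d']; h,w=d.shape
    m=(im[...,0]>110)&(im[...,1]<60)&(im[...,2]<60)
    v,u=np.nonzero(m); X=[];Zs=[]
    for a,b in zip(u,v):
        p=px(fn,float(a),float(b),z=.256); i=inc(p)
        q=px(fn,a,b,d=d[b,a]) if d[b,a]>0 else np.full(3,np.nan)
        X.append(np.r_[i,q[2],inc(q)[0]])
    X=np.array(X); X=X[(abs(X[:,0])<.03)&(abs(X[:,1])<.14)&(X[:,2]>.245)&(X[:,2]<.275)]
    A=np.c_[np.ones(len(X)),X[:,1]]
    print(fn,len(X),'fit x0,slope',np.linalg.lstsq(A,X[:,0],rcond=None)[0].round(4),'spread',np.percentile(X[:,0],[10,50,90]).round(4),'depth z,x',np.nanmedian(X[:,2:],0).round(4),'Y',X[:,1].min(),X[:,1].max())
def front(fn):
    f=np.load(f'pics/{fn}.npz'); d=f['d']; h,w=d.shape
    v,u=np.mgrid[0:h,0:w]; n=cv2.undistortPoints(np.stack([u,v],-1).reshape(-1,1,2).astype(float),f['K'],f['D'])[:,0]
    P=(np.c_[n[:,0],-n[:,1],-np.ones(len(n))]*d.reshape(-1,1))@f['T'][:3,:3].T+f['T'][:3,3]
    P=P[d.ravel()>0]; X=(P[:,:2]-C)@xi; Y=(P[:,:2]-C)@yi; Z=P[:,2]
    for nm,m in (('left post',(Y>.15)&(Y<.172)),('panel',abs(Y)<.14)):
        z=(Z>.16)&(Z<.36) if nm!='panel' else (Z>.03)&(Z<.11)
        k=m&z&(abs(X)<.012)
        if k.sum()>5: print('  front',fn,nm,k.sum(),np.percentile(X[k],[10,50,90]).round(4))
    # door angle
    q=P[:,:2]-hx; th=np.arctan2(-q@xi,q@yi); r=np.hypot(*q.T); k=(Z>.2)&(Z<.36)&(r>.15)&(r<.33)&(th>1.6)&(th<2.25)
    if k.sum()>20: print('  door',k.sum(),np.percentile(th[k],[10,50,90]).round(3))
    for y0 in (-.12,-.05,.05,.12):
        j=(Z>.375)&(Z<.395)&(abs(Y-y0)<.02)&(X>-.02); 
        if j.sum()>5: print('  roofedge',y0,np.sort(X[j])[:3].round(4))
if __name__=='__main__':
    import sys
    for fn in sys.argv[1:]: red(fn); front(fn)
E
python3 m.py s5 d5
```

```text
s5 51 fit x0,slope [0.0094 0.0032] spread [0.0078 0.0094 0.011 ] depth z,x [0.2566 0.0092] Y -0.1371 0.1349
  front s5 left post 181 [0.001  0.0016 0.0068]
  front s5 panel 240 [-0.0056 -0.0028 -0.0021]
  door 1505 [2.05  2.057 2.062]
  roofedge -0.12 [0.001  0.0011 0.0012]
  roofedge -0.05 [0.0009 0.0012 0.0013]
  roofedge 0.05 [0.0005 0.001  0.0012]
  roofedge 0.12 [0.0006 0.0006 0.0007]
d5 2 fit x0,slope [-0.0115 -0.1356] spread [0.0054 0.006  0.0066] depth z,x [0.2561 0.006 ] Y -0.1348 -0.123
  front d5 left post 97 [-0.0014 -0.0007  0.0091]
  front d5 panel 64 [-0.0111 -0.0061 -0.0056]
  door 931 [2.033 2.045 2.053]
  roofedge -0.12 [-0.001  -0.0008 -0.0006]
  roofedge -0.05 [-0.0016 -0.0013 -0.0012]
  roofedge 0.05 [-0.0013 -0.001  -0.001 ]
  roofedge 0.12 [-0.0015 -0.0015 -0.0014]
```

The red line is still about 7.5 mm inside the front plane (scene 7.8, side about 7). The door is at 2.05 rad, well past square. One small pull, then I'll re-measure.

```bash
sed -i 's/im\[...,0\]>110)&(im\[...,1\]<60)&(im\[...,2\]<60)/im[...,0]>90)\&(im[...,0]-im[...,1]>60)\&(im[...,0]-im[...,2]>60)/' m.py
python3 - <<'E'
from h import *
p0=np.load('p0.npy')
robot.movel(p0-.1125*XI,v=.02); robot.dwell(.5)
o=status.get_obs(); print(o['tool_pos']-p0,((o['tool_pos']-p0)@XI),o['time'],o['wrist_force'].round(1),o['finger_gap'],o['grip_force'])
snap('scene','s6');snap('side','d6');snap('wrist','w6')
a=cv2.imread('pics/s6.png')[130:250,130:250];b=cv2.imread('pics/d6.png')[150:270,170:290]
cv2.imwrite('pics/v6.png',cv2.resize(np.hstack([a,b]),None,fx=3.33,fy=3.33,interpolation=2))
E
python3 m.py s5 d5 s6 d6 | grep -v door
```

```text
[-2.40047719e-02 -1.09951986e-01 -9.97873900e-06] -0.11254184358491742 21.1917 [-1.7 -3.7 -1.1] 0.17286774259759713 29.991315007209778
s5 60 fit x0,slope [0.0094 0.003 ] spread [0.0077 0.0094 0.011 ] depth z,x [0.2566 0.0092] Y -0.1371 0.1349
  front s5 left post 181 [0.001  0.0016 0.0068]
  front s5 panel 240 [-0.0056 -0.0028 -0.0021]
  roofedge -0.12 [0.001  0.0011 0.0012]
  roofedge -0.05 [0.0009 0.0012 0.0013]
  roofedge 0.05 [0.0005 0.001  0.0012]
  roofedge 0.12 [0.0006 0.0006 0.0007]
d5 16 fit x0,slope [0.0069 0.0015] spread [0.006  0.0068 0.0076] depth z,x [0.2581 0.0067] Y -0.1384 0.1271
  front d5 left post 97 [-0.0014 -0.0007  0.0091]
  front d5 panel 64 [-0.0111 -0.0061 -0.0056]
  roofedge -0.12 [-0.001  -0.0008 -0.0006]
  roofedge -0.05 [-0.0016 -0.0013 -0.0012]
  roofedge 0.05 [-0.0013 -0.001  -0.001 ]
  roofedge 0.12 [-0.0015 -0.0015 -0.0014]
s6 63 fit x0,slope [0.0024 0.0039] spread [0.0008 0.0023 0.0042] depth z,x [0.2562 0.0023] Y -0.1375 0.1372
  front s6 left post 180 [0.0009 0.0017 0.0071]
  front s6 panel 269 [-0.0054 -0.0028 -0.002 ]
  roofedge -0.12 [0.0012 0.0012 0.0013]
  roofedge -0.05 [-0.0001  0.0011  0.0011]
  roofedge 0.05 [0.0006 0.0008 0.0009]
  roofedge 0.12 [0.0004 0.0009 0.0009]
d6 20 fit x0,slope [-0.0001  0.002 ] spread [-0.0013 -0.0001  0.0014] depth z,x [ 0.2569 -0.0004] Y -0.1368 0.1357
  front d6 left post 96 [-0.0015 -0.0008  0.0087]
  front d6 panel 121 [-0.0082 -0.0061 -0.0055]
  roofedge -0.12 [-0.0009 -0.0008 -0.0004]
  roofedge -0.05 [-0.0017 -0.0016 -0.0014]
  roofedge 0.05 [-0.0018 -0.0017 -0.0015]
  roofedge 0.12 [-0.0016 -0.0015 -0.0015]
```

View pics/v6.png

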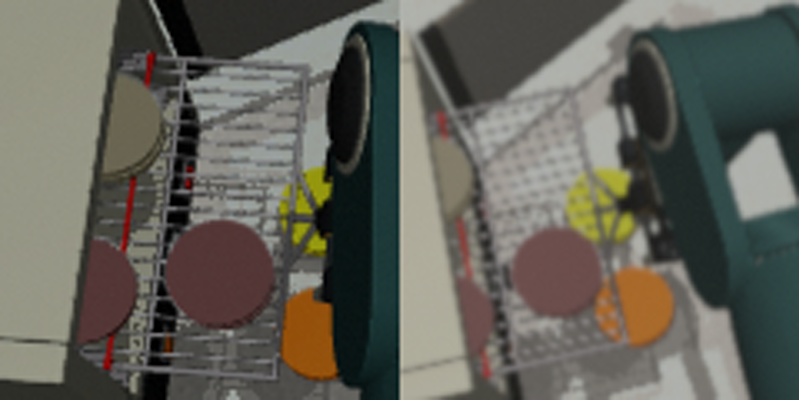

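The line is now about 1.1 mm inside in both cameras. All three dish pieces stand on the shelf (scene: cream at (133,125), red at (105,290), pair at (220,273)). I'll make the final 1.1 mm trim, settle and hand in while holding.

```bash
python3 - <<'E'
from h import *
p0=np.load('p0.npy')
robot.movel(p0-.1136*XI,v=.01); robot.dwell(.8)
o=status.get_obs(); print(o['tool_pos']-p0,o['time'],o['wrist_force'].round(1),o['finger_gap'],o['grip_force'],abs(o['joint_velocities']).max())
snap('scene','s7');snap('side','d7')
import m; m.red('s7'); m.red('d7')
print(robot.job_done())
E
```

```text
[-2.42834107e-02 -1.10961241e-01 -1.34133582e-05] 22.4 [-1.   3.1 -2.4] 0.17055173218759784 29.990073144435883 0.0017736381677816865
s7 62 fit x0,slope [0.0013 0.0024] spread [-0.0006  0.0014  0.003 ] depth z,x [0.2566 0.0011] Y -0.1377 0.137
d7 19 fit x0,slope [-0.0018  0.0023] spread [-0.0035 -0.0015 -0.0006] depth z,x [ 0.2564 -0.0018] Y -0.1368 0.1357
the job is handed in; nothing more can be done
None
```

I swung the door to about 2.05 rad, well past square, drew the shelf out until the red line was within about 1 mm of the front plane, and handed the job in at 22.4 s with the gripper still holding it still and level and its dishes standing.

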